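# Snap the right cartridge fuse into a fuse holder

### The arm

A 6-joint arm with a two-finger parallel gripper is mounted at the origin on the work surface. World frame = base frame: x ahead of the robot, y to its left, z up, the work surface at z = 0. Lengths are in m, angles in rad, forces in N, time in s.
With the tool pointing down it reaches from about 0.35 to 0.85 m from the base axis. Payload 8.1 kg.
Tool frame: the origin (TCP) lies where the fingers leave the gripper's body, on its centre line; the fingertips stand 73 mm ahead of it and the grasp point (between the pads) lies 54 mm ahead of it (bot.grasp_offset is the distance from the TCP to the grasp point, in m); z points along the fingers, y is the line along which they close (so a half turn about z gives the same grasp; the last joint's range is limited). The gripper opens to 85 mm and grips with 20 to 120 N. Pads are 22 mm wide; open, the fingers measure 114 mm over their backs; the gripper's body (76 mm by 85 mm) begins 54 mm behind the grasp point. The pads swing forward as they close: fully open they stand 13 mm farther back than shut.
Start: joints at [-1.343, 0.13, 1.488, -0, 1.523, -0.085], TCP at [0.185, -0.571, 0.304] pointing down, gripper open.
Joint ranges: [-2.96, 2.96], [-0.89, 2.26], [0.02, 2.5], [-1.34, 4.48], [0, 2.73], [-2.66, 2.66]. Speed limits (rad/s): [2.39, 2.39, 2.79, 3.14, 3.14, 3.14].

### API

Orientations are given as a 3x3 rotation matrix whose columns are the frame's x, y, z axes.
In Python, from cell import bot gives the robot as it stands. The module is installed in compiled form; this text tells all that it offers.
- The arm moves only by the shell command python3 -m handwheel 'ROWS' [FORCE]. ROWS is JSON, a list that holds one entry, the list of rows, each a list of 5 numbers: the closure, from -1 (fully open) to 1 (shut), then the shift along the tool's x, y, z in cm, then the turn about the tool's z in degrees. A call has 1 to 20 rows; each row is the pose to reach, as a shift and turn from the pose commanded when the call began, along the tool's axes at that moment; what a row does not reach only later rows make up. A row lasts 1/10 s, in which the tool goes at most 50 mm and 8.59 degrees, less where a joint would pass 70% of its speed; a pose out of reach is approached as far as the arm can. A call with a gripper value outside its range is refused whole. The fingers move at their own pace and stop on an object; FORCE is the grip in N (left out, the last holds). Time passes only in rows, so rows that repeat a pose let the fingers close. It gives the time, the measured TCP pose, the force, the opening and the grip force at its end, in the units of the state.
- bot.state(): the state, without advancing time (a new reading comes with each control period).
- bot.camera(name): name is "scene" or "top" or "wrist"; returns a dict with "pixels" (480x640x3 uint8, red, green, blue), "z_map" (480x640 float32, m along the optical axis (not along the pixel's ray), 0 where there is no reading), "K" (3x3 intrinsics, pixels), "rvec" (rotation vector, rad) and "tvec" (3), from world to camera coordinates, as OpenCV has them. Camera axes: x right, y down, z forward; pixel columns grow to the right and rows downward; lengths in m; the calibration is good to about 2 mm. A picture is of the moment at which its call begins.
- bot.job_done(): hands the job in; it is judged then, once.
The state is a dict: "t": time; "joint_positions": joint angles; "joint_velocities": joint speeds; "joint_torque": joint torques, N m; "position": TCP position; "orientation": TCP orientation; "contact_force": force on the tool from outside, world axes, zero at the start; "moment": the same for the moment, N m; "finger_gap": finger opening in m; "gripper_force": force on a finger pad.
Only numpy, scipy, OpenCV 4.12 (cv2) and the standard library are available. Lean on these libraries where they do the work, as an engineer would, in place of code of your own. Each camera call takes 0.05 s, during which the arm holds its last target. There are 200 camera calls.

### The job

The open fuse holder on the steel sub-panel is empty. Of the three cartridge fuses on the white foam mat, take the medium-length one, the only one that fits, lay it level along the holder and snap it straight down into both spring clips until it is fully home and centred end to end, then let go of it. Leave the other two fuses where they lie.

Things in the scene. Friction and masses are not known exactly. Their poses are not given: they have to be found in the camera images.
- fuse_medium: The fuse to fit, on the mat: tan tube, 18 mm plain metal cap on each end, 76 mm long, 20.6 mm in diameter, about 70 g. Origin at its centre (on the axis, mid-length), 10.3 mm above the mat's top; x runs along it, either end first. Round: its roll is arbitrary and it rolls if pushed. Grasp it from above across its middle; a 30 to 40 N grip is fine.
- fuse_short: Bystander on the mat: fuse of the same look, 51 mm long, 14.4 mm in diameter; too small for the holder. Origin at its centre, x along it. Leave it where it lies.
- fuse_long: Bystander on the mat: fuse of the same look and diameter (20.6 mm) but 127 mm long; too long for the holder. Origin at its centre, x along it. Leave it where it lies.
- mat: White foam mat, fixed, 280 x 280 x 8 mm; origin at the centre of its underside, on the table. The three fuses lie side by side on its half nearer the robot, about 88 mm from centre to centre, roughly along its x axis; pliers lie on its far half.
- seat (a point): Where the fuse's centre is when fully home in the holder, 37 mm above the table; x along the holder's long axis (the fuse's axis when home), z up. The clips' centres are 30 mm either side along x. A fuse laid in the clips' mouths rests about 15 mm too high; pressed straight down (about 9 N in all) it snaps home onto a stop and is held.
- clip_a (a point): One of the two alike brass spring clips: seat centre, 30 mm from the holder's middle on its -x side. 12 mm long in x. A C open upward, of two sprung leaves: mouth flared to 31 mm wide, rim 18 mm above this point; neck 15 mm wide, 8 mm above this point; round seat below. 48 mm is free between the two clips for the fingers.
- clip_b (a point): The other spring clip, the same, 30 mm from the holder's middle on its +x side.
- panel: Fixed steel panel, 230 x 210 x 4 mm, flat on the table; origin at the centre of its underside, x along the holder. Mid-panel is the holder: black block 104 (x) x 36 mm, top 22 mm above the table, which carries the clips. Grey terminals 30 mm tall stand 88 mm to +y of the holder's axis, relays up to 44 mm tall 86 mm to -y.
Things that resemble listed ones, but are neither listed nor needed, are in the scene too. What is shaped like the fuse_medium but blue or green is not meant.

How it is judged:
At the end, for the whole second after the job is handed in: The medium fuse is snapped home in both clips: its centre within 10 mm of the seat point along the holder, 5 mm across it and 5 mm in height, its axis within 10 degrees of the holder's, at rest (x of fuse_medium in the frame of seat between -0.01 and 0.01 m and y of fuse_medium in the frame of seat between -0.005 and 0.005 m and z of fuse_medium in the frame of seat between -0.005 and 0.005 m and angle between the x axis of fuse_medium and the x axis of seat, either way round below 0.175 rad and linear speed of fuse_medium below 0.02 m/s); the robot touches nothing.
It fails at once if one of the other two fuses is moved more than 40 mm (distance of any of fuse_short, fuse_long from where it was at the start of the episode above 0.04 m).
It also fails if it takes over 34 s, if anything falls off the work surface, if the arm or the gripper's body presses on something with over 40 N, if the wrist force passes 120 N, or if a joint passes its speed limit or range.

## Working session

There is one attempt and no reset: what is moved stays moved. The work goes in short steps, Python scripts to look and compute and a shell command to move; the robot and the scene stay as the last step left them, time stands still between calls to the robot, and variables do not carry over. Pictures are saved under pics/ and viewed, at most 10 in all, crops included, and the job is handed in when it is done.

```bash
mkdir -p pics
cat > h.py <<'E'
import numpy as np, cv2
from cell import bot
def cam(n,save=None):
    c=bot.camera(n); R=cv2.Rodrigues(np.array(c["rvec"],float))[0]; c["R"]=R; c["t"]=np.array(c["tvec"],float).ravel()
    if save: cv2.imwrite("pics/"+save,c["pixels"][:,:,::-1])
    return c
def ray(c,u,v,z):
    d=c["R"].T@np.linalg.inv(c["K"])@np.array([u,v,1.]); o=-c["R"].T@c["t"]
    return o+d*(z-o[2])/d[2]
def cloud(c):
    v,u=np.mgrid[:480,:640]; z=c["z_map"]; p=np.stack([u*z,v*z,z],-1)@np.linalg.inv(c["K"]).T
    return (p-c["t"])@c["R"]
E
python3 - <<'E'
from h import *
c=cam("top","top1.png"); d=cam("scene","scene1.png")
print(c["K"],c["R"],-c["R"].T@c["t"]); s=bot.state(); print(s["t"],s["orientation"],s["position"],s["finger_gap"])
E
```

```text
[[559.9800244    0.         317.8665597 ]
 [  0.         559.9800244  238.22108913]
 [  0.           0.           1.        ]] [[-0.02864904 -0.99958217  0.00383604]
 [-0.97947335  0.02730626 -0.19971561]
 [ 0.19952741 -0.00947896 -0.9798464 ]] [0.23707051 0.018035   1.17842316]
0.1 [[ 9.51469002e-01  3.07744378e-01 -3.68173816e-04]
 [ 3.07744569e-01 -9.51467708e-01  1.57494193e-03]
 [ 1.34374026e-04 -1.61181192e-03 -9.99998692e-01]] [ 0.18457501 -0.57052935  0.30296817] 0.08536533013886788
```

View pics/top1.png

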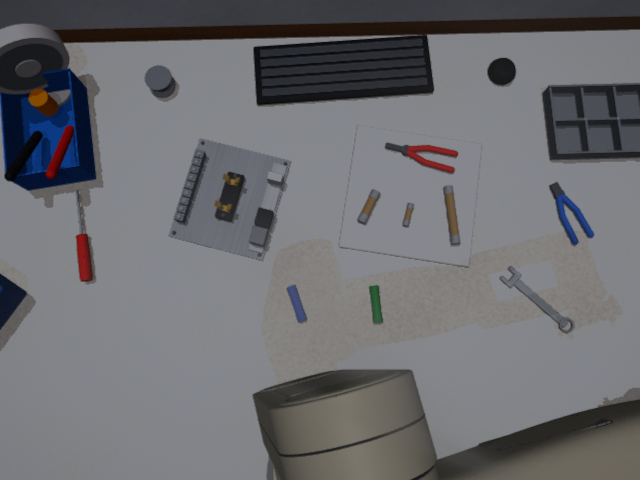

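The top view shows the medium fuse at about (369,206), the short one at (408,214), the long one at (452,214), and the holder at (230,197) with brass clips at (235,180) and (223,207).

Run:
```python
from h import *
c=cam("top"); im=c["pixels"]; hsv=cv2.cvtColor(im,cv2.COLOR_RGB2HSV); P=cloud(c)
def comp(mask,box,name,z,mina=20):
    x0,y0,x1,y1=box; m=np.zeros_like(mask); m[y0:y1,x0:x1]=mask[y0:y1,x0:x1]
    n,l,s,ce=cv2.connectedComponentsWithStats(m)
    for i in range(1,n):
        if s[i,4]<mina: continue
        v,u=np.where(l==i); r=cv2.minAreaRect(np.c_[u,v].astype(np.float32)); b=cv2.boxPoints(r)
        W=np.array([ray(c,*q,z) for q in b]); e=[W[1]-W[0],W[2]-W[1]]; e.sort(key=np.linalg.norm)
        print(name,s[i],ray(c,*r[0],z).round(4),"LxW",np.linalg.norm(e[1]).round(4),np.linalg.norm(e[0]).round(4),"ang",np.degrees(np.arctan2(e[1][1],e[1][0])).round(1),"z95",np.percentile(P[l==i][:,2],[5,50,95]).round(3))
tan=((hsv[...,1]>90)&(hsv[...,0]<25)&(hsv[...,2]>60)).astype(np.uint8)
comp(tan,(345,180,475,250),"tan",.0183)
comp(tan,(170,140,290,260),"brass",.05,8)
# fuses full by height above the mat
hm=((P[...,2]>.0145)&(P[...,2]<.05)).astype(np.uint8)
comp(hm,(345,180,475,250),"hgt",.0183)
dark=((hsv[...,2]<60)).astype(np.uint8); comp(dark,(205,165,250,230),"block",.022)
cv2.imwrite("pics/crop.png",cv2.resize(np.ascontiguousarray(im[130:270,160:300,::-1]),(560,560),interpolation=cv2.INTER_CUBIC))
```

```text
tan [446 194  12  41 306] [ 0.5185 -0.2795  0.0183] LxW 0.089 0.0163 ang -177.0 z95 [0.023 0.027 0.031]
tan [362 197  14  18 130] [ 0.5419 -0.1042  0.0183] LxW 0.0376 0.0153 ang -28.2 z95 [0.022 0.027 0.031]
tan [405 209   7  11  51] [ 0.5213 -0.1869  0.0183] LxW 0.0225 0.0098 ang -17.0 z95 [0.017 0.021 0.025]
brass [223 174  17  12 100] [0.5973 0.187  0.05  ] LxW 0.0345 0.0189 ang -105.0 z95 [0.023 0.041 0.058]
brass [215 201  17  11  97] [0.54   0.2035 0.05  ] LxW 0.0337 0.0169 ang -104.9 z95 [0.021 0.042 0.054]
hgt [443 186  17  59 550] [ 0.5165 -0.2787  0.0183] LxW 0.1286 0.0206 ang -177.0 z95 [0.02  0.026 0.031]
hgt [357 190  23  35 329] [ 0.5396 -0.1024  0.0183] LxW 0.0792 0.0202 ang -28.2 z95 [0.02  0.027 0.031]
hgt [402 203  12  24 151] [ 0.52   -0.1855  0.0183] LxW 0.0526 0.014 ang -16.9 z95 [0.017 0.021 0.025]
block [215 172  30  50 665] [0.5686 0.1929 0.022 ] LxW 0.1064 0.0384 ang -15.9 z95 [0.01  0.022 0.027]
```

View pics/crop.png

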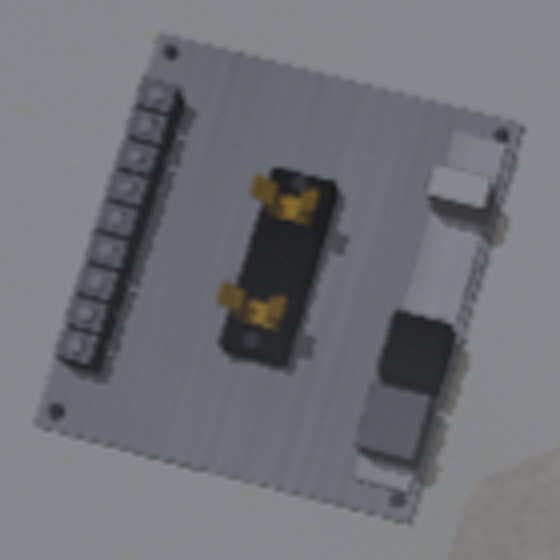

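The crop shows the holder's clips at about (290,203) and (260,308) in the crop, with the grey terminals to the left and the relays to the right. Sizes check out: fuse 79x20 mm, block 106x38 mm. I'll hover over the medium fuse.

```bash
python3 -m handwheel '[[[-1,48.2,-33.6,8,46],[-1,48.2,-33.6,8,46],[-1,48.2,-33.6,8,46],[-1,48.2,-33.6,8,46],[-1,48.2,-33.6,8,46],[-1,48.2,-33.6,8,46],[-1,48.2,-33.6,8,46],[-1,48.2,-33.6,8,46],[-1,48.2,-33.6,8,46],[-1,48.2,-33.6,8,46],[-1,48.2,-33.6,8,46],[-1,48.2,-33.6,8,46],[-1,48.2,-33.6,8,46],[-1,48.2,-33.6,8,46],[-1,48.2,-33.6,8,46],[-1,48.2,-33.6,8,46]]]' 35
cat >> h.py <<'E'
def fuse(c,tw,lo,hi,z,rad=.06):
    P=cloud(c); m=((P[...,2]>lo)&(P[...,2]<hi)&(np.hypot(P[...,0]-tw[0],P[...,1]-tw[1])<rad)&(c["z_map"]>0)).astype(np.uint8)
    n,l,s,ce=cv2.connectedComponentsWithStats(m)
    for i in range(1,n):
        if s[i,4]<150: continue
        Q=P[l==i][:,:2]; r=cv2.minAreaRect(Q.astype(np.float32)); b=cv2.boxPoints(r); e=sorted([b[1]-b[0],b[2]-b[1]],key=np.linalg.norm)
        print("obj",s[i,4],np.round(r[0],4),np.round(r[1],4),"ang",np.degrees(np.arctan2(e[1][1],e[1][0])).round(1),"zmax",np.percentile(P[l==i][:,2],98).round(4))
def rel(p):
    s=bot.state(); R=np.array(s["orientation"]); print("t",s["t"],"shift cm",(R.T@(np.array(p)-s["position"])*100).round(2),"yaw",np.degrees(np.arctan2(R[1,0],R[0,0])).round(2),"tcp",np.round(s["position"],4))
E
python3 - <<'E'
from h import *
c=cam("wrist","w1.png"); fuse(c,(.54,-.103),.0145,.05,.018); rel((.54,-.103,.0723)); print(c["R"].round(3),-c["R"].T@c["t"])
E
```

```text
t: 1.75
position: [0.5393, -0.1042, 0.2241]
orientation: [[0.881, -0.472, 0.0], [-0.472, -0.881, -0.0], [0.0, 0.0, -1.0]]
contact_force: [-0.4, -0.6, 1.2]
finger_gap: 0.0856
gripper_force: 0.0
obj 2108 [ 0.5399 -0.1033] [0.0203 0.0766] ang -28.0 zmax 0.0295
t 1.8 shift cm [-1.000e-02 -1.400e-01  1.519e+01] yaw -28.19 tcp [ 0.5394 -0.1042  0.2242]
[[-0.473 -0.881 -0.   ]
 [-0.849  0.456  0.265]
 [-0.234  0.126 -0.964]] [ 0.59926134 -0.13644799  0.29455537]
```

View pics/w1.png

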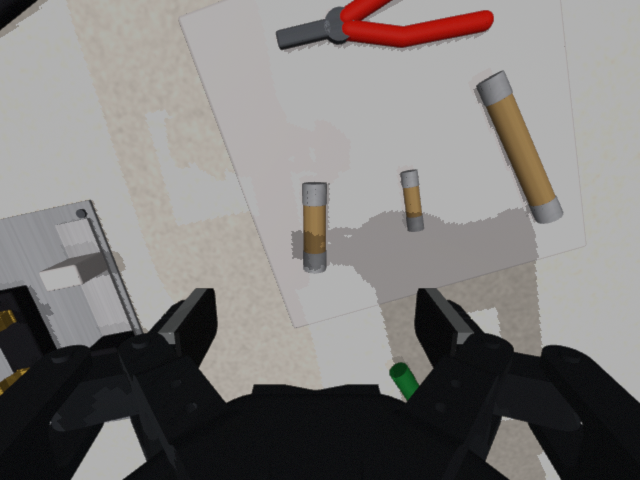

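Close view: the medium fuse at about (315,227) is centred between the open fingers. It measures 76.6x20.3 mm and the yaw matches. Fingertips must stay above the mat's top (8 mm), so the TCP goes down to about 83 mm, then the gripper closes and lifts.

```bash
python3 -m handwheel '[[[-1,0,-0.1,5,0],[-1,0,-0.1,9,0],[-1,0,-0.1,12,0],[-1,0,-0.1,13.5,0],[-1,0,-0.1,14.1,0],[-1,0,-0.1,14.1,0],[1,0,-0.1,14.1,0],[1,0,-0.1,14.1,0],[1,0,-0.1,14.1,0],[1,0,-0.1,14.1,0],[1,0,-0.1,14.1,0],[1,0,-0.1,14.1,0],[1,0,-0.1,14.1,0],[1,0,-0.1,14.1,0]]]' 40
```

```text
t: 3.2
position: [0.5407, -0.102, 0.0836]
orientation: [[0.882, -0.471, 0.001], [-0.471, -0.882, -0.0], [0.001, -0.0, -1.0]]
contact_force: [-1.0, 0.6, 6.5]
finger_gap: 0.0191
gripper_force: 39.0
```

```bash
python3 -m handwheel '[[[1,0,0,-5,0],[1,0,0,-10,0],[1,-2,-4,-14,-2],[1,-11.5,-27.5,-14,-12.3],[1,-11.5,-27.5,-14,-12.3],[1,-11.5,-27.5,-14,-12.3],[1,-11.5,-27.5,-14,-12.3],[1,-11.5,-27.5,-14,-12.3],[1,-11.5,-27.5,-14,-12.3],[1,-11.5,-27.5,-14,-12.3],[1,-11.5,-27.5,-14,-12.3],[1,-11.5,-27.5,-14,-12.3]]]'
python3 - <<'E'
from h import *
c=cam("wrist","w2.png"); P=cloud(c)
hsv=cv2.cvtColor(c["pixels"],cv2.COLOR_RGB2HSV)
m=((hsv[...,1]>110)&(hsv[...,0]<28)&(hsv[...,2]>60)&(P[...,2]>.02)&(P[...,2]<.075)).astype(np.uint8)
n,l,s,ce=cv2.connectedComponentsWithStats(m)
for i in range(1,n):
    if s[i,4]>60:
        Q=P[l==i]; print(s[i],ce[i].round(0),Q.min(0).round(4),Q.max(0).round(4),Q.mean(0).round(4), [np.round(k,4) for k in cv2.minAreaRect(Q[:,:2].astype(np.float32))])
fuse(c,(.5687,.195),.018,.025,.022,.075); fuse(c,(.57,.195),.12,.17,.15,.06); rel((.5687,.195,.1))
print(bot.state()["finger_gap"],bot.state()["gripper_force"])
E
```

```text
t: 4.4
position: [0.5683, 0.1932, 0.2226]
orientation: [[0.962, -0.273, -0.001], [-0.273, -0.962, -0.001], [-0.0, 0.001, -1.0]]
contact_force: [0.4, -0.2, -1.2]
finger_gap: 0.0189
gripper_force: 39.6
[289 182  48  23 864] [313. 192.] [0.5847 0.1683 0.0208] [0.6106 0.2036 0.057 ] [0.6009 0.1859 0.0402] [array([0.598 , 0.1866]), array([0.034 , 0.0178]), np.float64(73.1515)]
[ 16 381  35  31 529] [ 32. 396.] [0.4671 0.492  0.02  ] [0.4984 0.5137 0.0267] [0.4836 0.5023 0.0235] [array([0.4831, 0.504 ]), array([0.0297, 0.0193]), np.float64(10.0117)]
obj 1680 [0.5985 0.1867] [0.036  0.0484] ang -16.3 zmax 0.0243
obj 8508 [0.5682 0.1906] [0.0779 0.0442] ang 1.0 zmax 0.1685
t 4.45 shift cm [-0.02 -0.2  12.27] yaw -15.89 tcp [0.5684 0.1931 0.2227]
0.019176292426975168 39.629157185554504
```

View pics/w2.png

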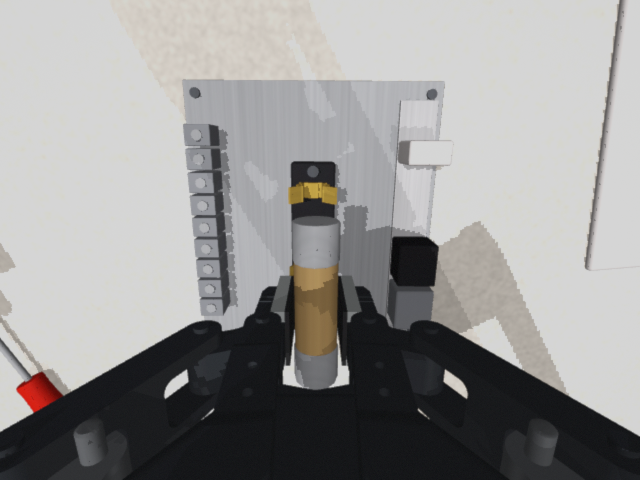

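The wrist view shows the fuse held between the fingers (column ~316, rows 218–388), with the +x clip at (313,192) and the block's far end at row 162. Next I measure clip and fuse in the tool frame.

```bash
cat > m.py <<'E'
from h import *
c=cam("wrist"); s=bot.state(); R=np.array(s["orientation"]); P=(cloud(c)-s["position"])@R*100; im=c["pixels"]; hsv=cv2.cvtColor(im,cv2.COLOR_RGB2HSV); u=np.arange(640)[None]+0*np.arange(480)[:,None]; v=np.arange(480)[:,None]+0*u
H=s["position"][2]*100-P[...,2]
z0=s["position"][2]*100
def T(m,n):
    Q=P[m]; print(n,m.sum(),"med",np.median(Q,0).round(2),"1%",np.percentile(Q,1,0).round(2),"99%",np.percentile(Q,99,0).round(2))
br=(hsv[...,1]>110)&(hsv[...,0]<28)&(hsv[...,2]>60)&(H>2.6)&(H<7.5)&(abs(P[...,1])<4)&(abs(P[...,0])<8)
T(br,"brass"); T(br&(H>5),"rim")
T((abs(H-2.2)<.25)&(abs(P[...,1])<3)&(abs(P[...,0])<8)&(hsv[...,2]<70),"blocktop")
fz=(P[...,2]>4)&(P[...,2]<9)
T(fz&(P[...,0]>1.9)&(abs(P[...,1])<2),"farcap")
# per-row lateral midpoints, far cap & tan
for x in (2.2,2.8,3.4):
    q=P[fz&(abs(P[...,0]-x)<.15)&(abs(P[...,1])<2)]; print("cap x",x,"ymid",(q[:,1].min()+q[:,1].max())/2,np.ptp(q[:,1]),"top z",q[:,2].min())
tan=fz&(hsv[...,1]>90)&(abs(P[...,1])<.5); T(tan,"tan")
print("fuse x",P[fz&(abs(P[...,1])<.4)][:,0].min(),P[fz&(abs(P[...,1])<.4)][:,0].max())
E
python3 m.py
```

```text
brass 715 med [ 3.32 -0.33 17.35] 1% [-2.71 -1.92 16.62] 99% [ 3.89  1.5  19.66]
rim 329 med [ 3.21 -1.39 16.9 ] 1% [-2.81 -1.92 16.59] 99% [ 3.88  1.5  17.26]
blocktop 1460 med [ 3.99 -0.25 20.05] 1% [ 1.04 -1.93 19.88] 99% [ 5.48  1.52 20.25]
farcap 2489 med [3.04 0.05 5.68] 1% [ 1.92 -0.95  5.42] 99% [3.8  1.02 7.15]
cap x 2.2 ymid 0.029135123058151136 2.0162591724248045 top z 5.390558704823613
cap x 2.8 ymid 0.028394652070416693 1.980625407814901 top z 5.376999420291238
cap x 3.4 ymid 0.055342927907022055 2.009547566516389 top z 5.322109629989196
tan 2026 med [0.1  0.01 5.59] 1% [-1.98 -0.49  5.44] 99% [1.96 0.48 5.77]
fuse x -3.8641199416052485 3.81121917389729
```

The fuse sits centred in the grip. The holder axis is 2.4 mm to −y and 2.8 mm to +x, and block and rim agree on that. I'll shift, descend to the mouth, and press home with a steady ramp.

```bash
python3 -m handwheel '[[[1,0.25,-0.24,4,0.3],[1,0.25,-0.24,7,0.3],[1,0.25,-0.24,9,0.3],[1,0.25,-0.24,9.7,0.3],[1,0.25,-0.24,10.1,0.3],[1,0.25,-0.24,10.4,0.3],[1,0.25,-0.24,10.7,0.3],[1,0.25,-0.24,11,0.3],[1,0.25,-0.24,11.2,0.3],[1,0.25,-0.24,11.4,0.3]]]'
python3 m.py | tail -7
```

```text
t: 5.5
position: [0.5732, 0.1959, 0.1118]
orientation: [[0.961, -0.277, 0.004], [-0.277, -0.961, -0.0], [0.004, -0.001, -1.0]]
contact_force: [-1.1, -5.9, 7.1]
finger_gap: 0.0192
gripper_force: 40.6
blocktop 2698 med [4.01 0.46 8.92] 1% [ 0.36 -1.56  8.76] 99% [5.05 1.94 9.1 ]
farcap 6414 med [3.43 0.07 6.25] 1% [ 1.96 -1.92  5.38] 99% [4.97 1.92 8.99]
cap x 2.2 ymid -0.010190115345691142 3.962586056129501 top z 5.342767106528728
cap x 2.8 ymid 0.0002560642571829419 3.9944251423368384 top z 5.233572965191089
cap x 3.4 ymid 0.002962224867026131 3.987906578684722 top z 5.271138844219067
tan 2049 med [0.09 0.02 5.52] 1% [-1.96 -0.49  5.37] 99% [1.97 0.49 5.69]
fuse x -3.787486205591619 5.066470020435719
```

```bash
sed -i 's/c=cam("wrist")/c=cam("wrist","w3.png")/' m.py; python3 m.py | head -3
```

```text
brass 5705 med [0.82 0.03 5.78] 1% [-3.56 -2.01  5.44] 99% [3.48 2.   7.77]
rim 4344 med [0.58 0.03 5.68] 1% [-1.96 -2.04  5.43] 99% [3.45 2.02 6.11]
blocktop 2714 med [4.01 0.42 8.91] 1% [ 0.38 -1.56  8.76] 99% [5.04 1.93 9.1 ]
```

View pics/w3.png

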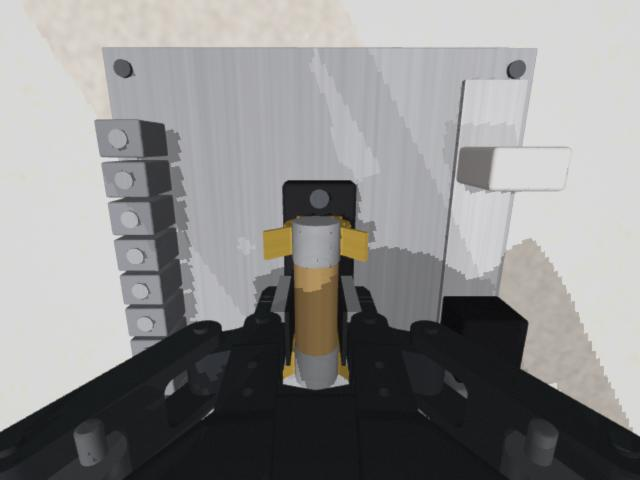

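The fuse (column 316) is in the mouths of both clips. The block is centred at column ~319, about 2 mm toward tool +y, which agrees with the side force, so I correct that and press on.

```bash
python3 -m handwheel '[[[1,-0.1,0.17,0,0],[1,-0.1,0.17,0.2,0],[1,-0.1,0.17,0.4,0],[1,-0.1,0.17,0.6,0],[1,-0.1,0.17,0.8,0],[1,-0.1,0.17,0.95,0],[1,-0.1,0.17,0.95,0]]]'
python3 m.py | tail -6
```

```text
t: 6.3
position: [0.5699, 0.1953, 0.1021]
orientation: [[0.961, -0.277, -0.001], [-0.277, -0.961, -0.0], [-0.001, 0.0, -1.0]]
contact_force: [-13.1, -5.0, 26.7]
finger_gap: 0.0189
gripper_force: 42.4
farcap 7448 med [3.74 0.04 6.08] 1% [ 1.97 -1.68  4.61] 99% [5.4  1.77 8.37]
cap x 2.2 ymid 0.01353507926473374 2.0140370925368623 top z 5.353565657216011
cap x 2.8 ymid 0.05936435074233448 3.496064179658641 top z 4.470018092882108
cap x 3.4 ymid 0.044239181137283645 3.5649984562706 top z 4.525206328379382
tan 2109 med [ 0.19 -0.    5.56] 1% [-1.98 -0.49  5.42] 99% [3.8  0.49 7.85]
fuse x -3.8239150030439135 5.419111309761768
```

The height implies an axis at ~38 mm, and the force has risen onto the stop. I'll ease off, open partway, retreat, and check.

```bash
python3 -m handwheel '[[[1,0,0,-0.1,0],[0.1,0,0,-0.1,0],[0.1,0,0,-0.1,0],[0.1,0,0,-0.1,0],[0.1,0,0,-0.1,0],[0.1,0,0,-0.5,0],[0.1,0,0,-2,0],[0.1,0,0,-5,0],[0.1,0,0,-9,0],[0.1,0,0,-12,0],[0.1,0,0,-12,0]]]'
python3 - <<'E'
from h import *
c=cam("wrist","w4.png"); s=bot.state(); R=np.array(s["orientation"]); W=cloud(c); hsv=cv2.cvtColor(c["pixels"],cv2.COLOR_RGB2HSV)
O=np.array([.5695,.1942,0]); a=np.radians(-16.2); Q=W-O; X=Q[...,0]*np.cos(a)+Q[...,1]*np.sin(a); Y=-Q[...,0]*np.sin(a)+Q[...,1]*np.cos(a); Z=W[...,2]
b=(abs(X)<.07)&(abs(Y)<.03)
for n,m in (("block",b&(abs(Z-.022)<.002)&(hsv[...,2]<70)),("fuse-mid",b&(abs(X)<.018)&(Z>.036)&(Z<.07)),("fuse",b&(abs(Y)<.004)&(Z>.036)&(Z<.08))):
    print(n,m.sum(),[np.percentile(k[m],[1,50,99]).round(4) for k in (X,Y,Z)])
for x in (-.034,-.015,0,.015,.034):
    m=b&(abs(Y)<.004)&(abs(X-x)<.003)&(Z>.03)&(Z<.08); print(x,m.sum(),"topz",np.median(Z[m]).round(4))
E
```

```text
t: 7.45
position: [0.573, 0.1959, 0.2273]
orientation: [[0.961, -0.277, 0.011], [-0.277, -0.961, 0.003], [0.01, -0.006, -1.0]]
contact_force: [0.3, 0.4, 0.5]
finger_gap: 0.0385
gripper_force: 0.0
block 1733 [array([-0.0475,  0.0159,  0.054 ]), array([-0.0166, -0.0009,  0.0181]), array([0.0205, 0.0223, 0.0238])]
fuse-mid 1045 [array([-0.0175,  0.0003,  0.0176]), array([-0.0083,  0.0008,  0.0104]), array([0.0393, 0.0458, 0.0482])]
fuse 990 [array([-0.0366,  0.0041,  0.0381]), array([-0.0039,  0.    ,  0.0039]), array([0.0386, 0.0469, 0.0488])]
-0.034 69 topz 0.0471
-0.015 71 topz 0.047
0 72 topz 0.0467
0.015 84 topz 0.0467
0.034 87 topz 0.047
```

View pics/w4.png

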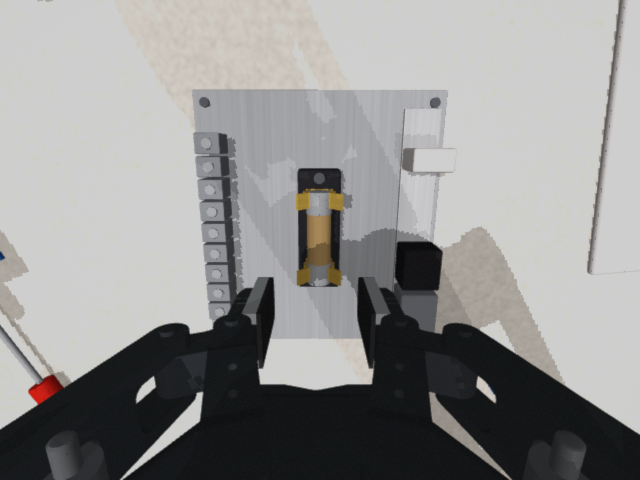

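The fuse lies level in both clips (column ~319, rows 190–287). Its top is at 47 mm, as it should be when home, and it is within 1–2 mm of centre. The gripper is clear.

```bash
python3 -c "
from cell import bot
print(bot.job_done())"
```

```text
the job is handed in; nothing more can be done
None
```

The medium fuse is snapped level into both clips, measured within about 2 mm of the seat, and released; the other two fuses were not touched, and the job was handed in at about 7.5 s (the hand-in gave no verdict).

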